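Zero a coating gauge and hold it on the marked spot of a tilted panel

ROBOT

A 6-joint arm with a two-finger parallel gripper is mounted at the origin on the work surface. World frame = base frame: x ahead of the robot, y to its left, z up, the work surface at z = 0. Lengths are in m, angles in rad, forces in N, time in s.
With the tool pointing down it reaches from about 0.15 to 0.775 m from the base axis. Payload 6.1 kg.
Tool frame: the origin (TCP) lies between the finger pads; the fingertips stand 19 mm ahead of it and the grasp point (between the pads) is the TCP (bot.tip_extent is the distance from the TCP to the fingertips, in m); z points along the fingers, x is the direction in which the jaws open and shut, and the axes are right-handed (so a half turn about z gives the same grasp; the last joint's range is limited). The gripper opens to 85 mm and grips with 20 to 120 N. Pads are 22 mm wide; open, the fingers measure 114 mm over their backs; the gripper's body (76 mm by 85 mm) begins 54 mm behind the grasp point. The pads swing forward as they close: fully open they stand 13 mm farther back than shut.
Start: joints at [0, 0.126, -0.04, 1.405, 0, 1.571], TCP at [0.525, -0, 0.224] pointing down, gripper open.
Joint ranges: [-2.72, 2.72], [-0.95, 1.95], [-1.27, 1.35], [-1.78, 2.02], [-1.46, 1.47], [-3.14, 3.14]. Speed limits (rad/s): [2.39, 2.39, 3.01, 3.14, 3.14, 3.14].

INTERFACE

Orientations are given as [roll, pitch, yaw] about the fixed x, y, z axes, in that order (R = Rz(yaw) Ry(pitch) Rx(roll)).
In Python, from rig import monitor, eyes, order, bot gives the robot as it stands. The module is installed in compiled form; this text tells all that it offers.
- The arm moves only by the tool step_arm, never from a script. Its argument "commands" is a list of rows, each a list of 4 numbers: the shift along the tool's x, y, z in mm, then the turn about the tool's z in degrees. A call has 1 to 5 rows; each row is the pose to reach, as a shift and turn from the pose commanded when the call began, along the tool's axes at that moment; what a row does not reach only later rows make up. A row lasts 1/12 s, in which the tool goes at most 41.7 mm and 7.16 degrees, less where a joint would pass 70% of its speed; a pose out of reach is approached as far as the arm can. A call with a gripper value outside its range is refused whole. "grip" is the opening, from 0 (shut) to 1 (fully open), set as the call begins (left out, the last holds). The fingers move at their own pace and stop on an object; "squeeze" is the grip in N (left out, the last holds). Time passes only in rows, so rows that repeat a pose let the fingers close. It gives the time, the measured TCP pose, the force and the opening at its end, in the units of the state.
- monitor.get_state(): the state, without advancing time (a new reading comes with each control period).
- eyes.capture(name): name is "scene" or "side" or "wrist"; returns a dict with "pixels" (480x640x3 uint8, red, green, blue), "camera_matrix" (3x3 intrinsics, pixels), "k1" (the pictures are not rectified: a ray, as slopes to the right and down, at radius r is drawn at 1 + k1 r^2 times it, then the intrinsics apply), "rvec" (rotation vector, rad) and "tvec" (3), from world to camera coordinates, as OpenCV has them. Camera axes: x right, y down, z forward; pixel columns grow to the right and rows downward; lengths in m; the calibration is good to about 2 mm. A picture is of the moment at which its call begins. There is no depth.
- order.sign_off(): hands the job in, once; it reports no verdict.
Trained networks look in the newest picture that a camera, given by its name, has taken for a name from the list of things; names that differ only in an ending like _2 or _b are one class to them, and where a whole thing is asked for, a point or a joint stands for the part that bears it (a point fixed in the world has none). Each returns a list of dicts, best first, with "score" (0 to 1); they miss things now and then, are a little off and sometimes report something else, mostly with a low value. They report only what shows in the picture. A call takes as long as a camera call. They do not tell look-alikes from the thing itself.
- eyes.silhouettes(camera, name): "region" (480x640 bool, what is visible of it) and "point" ([column, row] in pixels, amid what is visible of it).
- eyes.mark_of(camera, name): "point" ([column, row] in pixels: a listed point, or the origin of a listed thing).
The state is a dict: "clock": time; "q": joint angles; "joint_velocities": joint speeds; "tau": joint torques, N m; "position": TCP position; "orientation": TCP orientation; "ft_force": force on the tool from outside, world axes, zero at the start; "moment": the same for the moment, N m; "width": opening from 0.0 (shut) to 1.0 (fully open).
Only numpy, scipy, OpenCV 4.12 (cv2) and the standard library are available. Lean on these libraries where they do the work, as an engineer would, in place of code of your own. Each camera call takes 0.05 s, during which the arm holds its last target.

TASK

Take the coating-thickness gauge out of its block stand and zero it: hold it upright with its spring tip pressed lightly on the middle of the round steel disc for about a second. Then hold the tip inside the ring drawn on the tilted panel, with the gauge square to the panel's face, pressing lightly so that the spring tip is pushed partway in but not to its stop. Finish while still holding it there; press gently throughout, do not shift the panel, and leave everything else alone.

Things in the scene. Friction and masses are not known exactly. Their poses are not given: they have to be found in the camera images.
- gauge: pen-like coating-thickness gauge, loose, 140 mm long, 0.15-0.25 kg. Origin: end of its spring tip when fully out; z along its axis from tip to top. z 60-140 mm: black body, 32 x 32 mm square (sides along x, y): grip its upper half. z 18-60: round steel nose, 24 mm. z 0-18: brass tip pin, 8 mm, flat end. Starts upright in the stand, its shoulder (z 60) on the stand's top, nose free in the hole.
- gauge_plunger (a joint): how far the gauge's spring tip is pushed in: 0 fully out, 0.014 m at its stop. Sprung: about 1 N starts it moving, then 0.35 N per mm more (about 6 N at the stop).
- gauge_tip (a point): centre of the flat end of the gauge's tip pin; it moves with the pin, axes those of the gauge.
- stand: aluminium block 76 x 76 x 65 mm fixed to the bench, with one vertical round through hole of diameter 28 mm at its centre, in which the gauge stands. Origin: centre of its underside. It moves about from start to start, with the gauge in it.
- zero_disc: plain round steel disc, diameter 60 mm, 14 mm thick, lying flat and fixed on the bench: the gauge's zero piece. Origin: centre of its underside.
- disc_top (a point): centre of the disc's top face, z up.
- fixture: angle fixture fixed to the bench: base 150 x 136 x 12 mm, two cheeks 76 mm high at y = +-62 mm, between them a table 130 x 108 mm with a white test panel 110 x 90 mm, pivoted about y at z = 70 mm and leaning 14 to 28 degrees to the fixture's -x side. Pivot friction holds it under light pressing. Origin: centre of the base's underside.
- spot (a point): centre of the black ring (25 mm inside, 29 mm outside diameter) drawn on the panel's upper face, 12 mm towards +x and 16 mm towards -y of the panel's middle; z points square out of the panel's face, x and y lie in the face. Two drawn crosses on the panel are other marks.
- shim_block: bystander: loose square steel block 50 x 50 x 16 mm (not the zero disc). Origin: centre of its underside.
- tape_roll: bystander: paper tape roll lying flat, 84 mm across, 24 mm high. Origin: centre of its underside.
- driver: bystander: screwdriver lying flat along its x, 200 mm long, up to 30 mm high. Origin: under its middle.
- jar: bystander: closed grey jar, diameter 60 mm, 75 mm high. Origin: centre of its underside.
- bolt: bystander: short hex bolt standing on its head, 60 mm high, head about 28 mm across. Origin: centre of its underside.
- magnet_square: bystander: L-shaped dark welding magnet lying flat, legs 90 mm, 20 mm high. Origin: under the middle of the leg along its x.
- brush: bystander: hand brush lying flat along its x, 200 mm long. Origin: under its middle.
There are look-alikes about, which are no part of the job. What is shaped like the gauge but green or turquoise is not meant.

How it is judged:
On the way, in this order (a step that is already met when the one before it is completed fails the run):
1. the gauge is lifted out of its stand (z of gauge in the frame of stand above 0.03 m and contact force between gauge and stand below 0.1 N and contact force between gauge and the fingers above 2 N), for 0.1 s.
2. the gauge is held upright (within 9 degrees), its tip pressed lightly on the disc within 15 mm of the centre, for 0.6 s (distance between gauge_tip and disc_top below 0.015 m and angle between gauge's own z axis and vertical below 0.15 rad and contact force between gauge and zero_disc above 0.8 N and value of joint gauge_plunger between 0.001 and 0.0135 m and contact force between gauge and the fingers above 2 N), for 0.6 s.
At the end, for the whole second after the job is handed in: The gripper holds the gauge with its tip end within 10 mm of the ring's centre, its long axis within 8.5 degrees (0.15 rad) of square to the panel, pressing on the panel with 0.8 to 8 N, the spring tip pushed in 1 to 13.5 mm, clear of the stand and at rest (below 20 mm/s) (distance between gauge_tip and spot below 0.01 m and angle between the z axis of gauge and the z axis of spot, either way round below 0.15 rad and contact force between gauge and fixture between 0.8 and 8 N and value of joint gauge_plunger between 0.001 and 0.0135 m and contact force between gauge and the fingers above 2 N and contact force between gauge and stand below 0.1 N and linear speed of gauge below 0.02 m/s); the arm keeps its last pose, push and grip.
It fails at once if the gauge pressed hard (over 20 N) on panel, fixture or disc (contact force between gauge and fixture above 20 N or contact force between gauge and zero_disc above 20 N).
It fails at once if the panel shifted by more than 8 mm (distance of spot from where it was at the start of the episode above 0.008 m).
It fails at once if a bystander shifted by more than 20 mm (distance of any of shim_block, tape_roll, driver, jar, bolt, magnet_square, brush from where it was at the start of the episode above 0.02 m).
It fails at once if the gauge dropped or laid down (angle between gauge's own z axis and vertical above 1 rad).
It also fails if it takes over 48 s, if anything falls off the work surface, if the arm or the gripper's body presses on something with over 40 N, if the wrist force passes 120 N, or if a joint passes its speed limit or range.

## Working session

There is one attempt and no reset: what is moved stays moved. The work goes in short steps, Python scripts to look and compute and a tool call to move; the robot and the scene stay as the last step left them, time stands still between calls to the robot, and variables do not carry over. Pictures are saved under pics/ and viewed, and the job is handed in when it is done.

Besides the shell and the picture viewer there is one more tool, called in YAML: its name, and indented under it one key for each argument. step_arm: Moves the arm, as the interface text tells. Its arguments: {"type":"object","properties":{"commands":{"type":"array"},"grip":{"type":"number"},"squeeze":{"type":"number"}},"required":["commands"]}

```bash
mkdir -p pics; cat > h.py <<'E'
import numpy as np, cv2
from scipy.spatial.transform import Rotation as R
from rig import monitor, eyes, order, bot
def cap(n,f=None):
    c=eyes.capture(n)
    if f: cv2.imwrite('pics/'+f,c['pixels'][:,:,::-1])
    return c
def proj(c,P):
    P=np.atleast_2d(P).astype(float)
    M=R.from_rotvec(np.ravel(c['rvec'])).as_matrix();p=P@M.T+np.ravel(c['tvec'])
    s=p[:,:2]/p[:,2:];r2=(s**2).sum(1,keepdims=True);s=s*(1+c['k1']*r2)
    K=c['camera_matrix'];return np.c_[s[:,0]*K[0,0]+K[0,2],s[:,1]*K[1,1]+K[1,2]]
def ray(c,uv):
    K=c['camera_matrix'];M=R.from_rotvec(np.ravel(c['rvec'])).as_matrix()
    d=np.array([(uv[0]-K[0,2])/K[0,0],(uv[1]-K[1,2])/K[1,1]]);s=d.copy()
    for _ in range(30): s=d/(1+c['k1']*(s@s))
    v=M.T@np.r_[s,1];return -M.T@np.ravel(c['tvec']),v/np.linalg.norm(v)
def onz(c,uv,z):
    o,v=ray(c,uv);return o+v*(z-o[2])/v[2]
def tri(obs):
    A=np.zeros((3,3));b=np.zeros(3)
    for c,uv in obs:
        o,v=ray(c,uv);Q=np.eye(3)-np.outer(v,v);A+=Q;b+=Q@o
    x=np.linalg.solve(A,b)
    return x,[np.linalg.norm(proj(c,x)[0]-uv) for c,uv in obs]
E
python3 - <<'E'
from h import *
for n in ['scene','side','wrist']:
    c=cap(n,n+'0.png')
    for k in ['gauge','stand','zero_disc','disc_top','fixture','spot','gauge_tip']:
        print(n,k,[(np.round(d['point']).tolist(),round(d['score'],2)) for d in eyes.mark_of(n,k)][:4])
print(monitor.get_state())
E
```

```text
scene gauge [([237.0, 226.0], 0.89), ([268.0, 262.0], 0.82), ([241.0, 192.0], 0.77), ([207.0, 210.0], 0.62)]
scene stand [([241.0, 224.0], 0.84)]
scene zero_disc [([437.0, 240.0], 0.62)]
scene disc_top [([438.0, 238.0], 0.88)]
scene fixture [([329.0, 260.0], 0.71)]
scene spot [([323.0, 247.0], 0.85)]
scene gauge_tip [([239.0, 228.0], 0.68)]
side gauge [([336.0, 236.0], 0.9), ([430.0, 233.0], 0.72), ([419.0, 276.0], 0.2)]
side stand [([384.0, 230.0], 0.56)]
side zero_disc [([292.0, 374.0], 0.84)]
side disc_top [([292.0, 371.0], 0.85), ([384.0, 332.0], 0.58)]
side fixture [([311.0, 276.0], 0.64)]
side spot [([308.0, 237.0], 0.85), ([373.0, 294.0], 0.32)]
side gauge_tip [([294.0, 374.0], 0.29)]
wrist gauge [([404.0, 349.0], 0.56)]
wrist stand [([307.0, 426.0], 0.93)]
wrist zero_disc []
wrist disc_top []
wrist fixture [([382.0, 188.0], 0.75)]
wrist spot [([409.0, 228.0], 0.91), ([135.0, 48.0], 0.31)]
wrist gauge_tip [([399.0, 350.0], 0.53)]
{'clock': 1.2, 'q': array([-1.92196948e-05,  1.25841167e-01, -3.96245883e-02,  1.40539283e+00,
       -4.86350581e-05,  1.57078655e+00]), 'joint_velocities': array([ 0.00056341,  0.0002089 ,  0.00079056,  0.00118282, -0.00211041,
        0.00068277]), 'tau': array([ 2.50970852e-04, -4.35716236e+01,  3.53094363e+01,  1.37399715e-03,
        2.91645824e-05,  2.33406791e-05]), 'position': array([ 5.24979585e-01, -2.48069160e-05,  2.24161646e-01]), 'orientation': array([ 3.14154402e+00,  6.22561383e-05, -9.44298528e-06]), 'ft_force': array([ 0.53868124, -0.05283673,  0.43685978]), 'moment': array([-0.03121182,  0.02941931,  0.01955341]), 'width': 0.9978310040880404}
```

View pics/scene0.png

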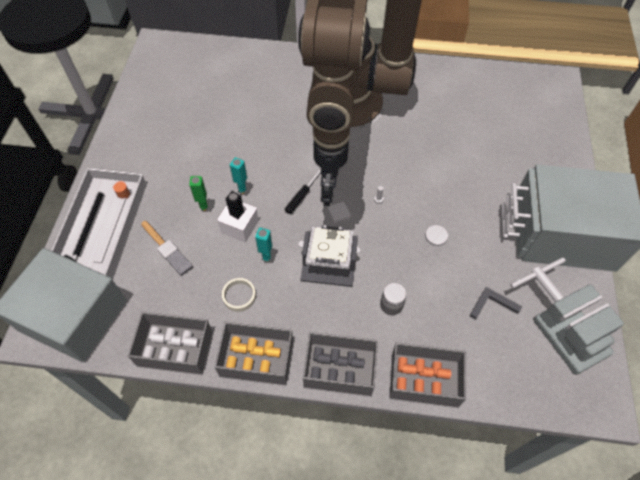

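View pics/side0.png

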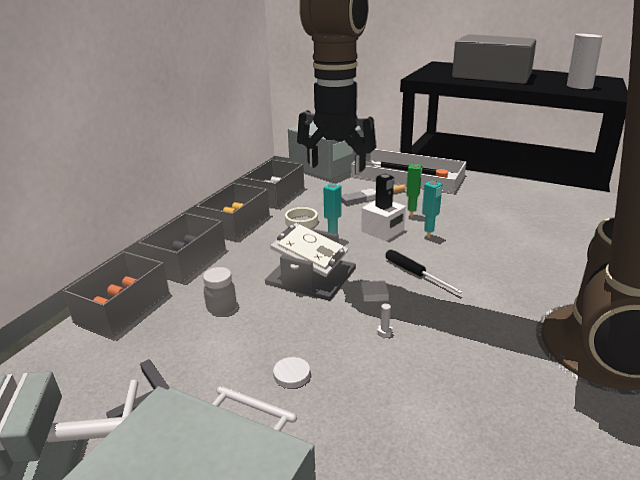

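View pics/wrist0.png

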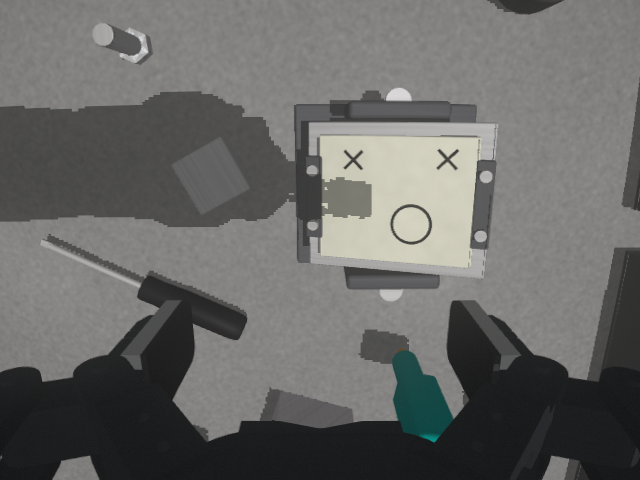

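```bash
python3 - <<'E'
import cv2,numpy as np
w=cv2.imread('pics/wrist0.png');s=cv2.imread('pics/scene0.png');d=cv2.imread('pics/side0.png')
cv2.imwrite('pics/c1.png',cv2.resize(w[90:310,280:510],None,fx=2.6,fy=2.6,interpolation=2))
def up(i,y,x,h,wd,f):return cv2.resize(i[y:y+h,x:x+wd],(400,300),interpolation=2)
a=up(s,160,190,75,100,0);b=up(d,160,350,75,100,0);c=up(s,215,285,75,100,0);e=up(d,215,260,75,100,0)
cv2.imwrite('pics/c2.png',np.vstack([np.hstack([a,b]),np.hstack([c,e])]))
E
```

```text
(no output)
```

View pics/c1.png

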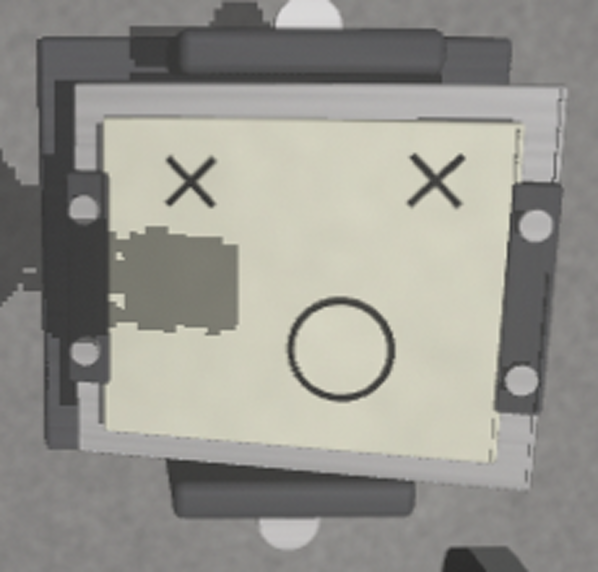

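View pics/c2.png

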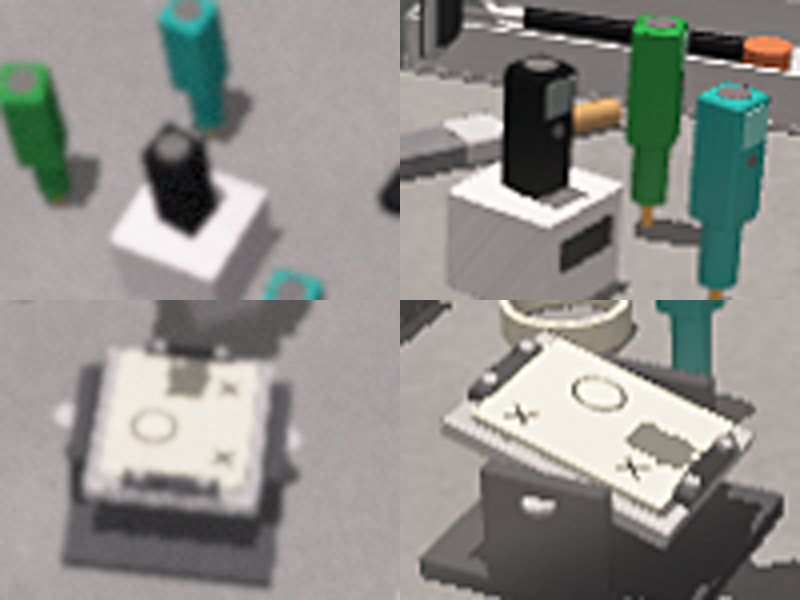

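```bash
cat > fit.py <<'E'
from h import *
from scipy.optimize import least_squares
C={n:eyes.capture(n) for n in ['scene','side','wrist']}
obs=[('wrist','TL',320.8,135.8),('wrist','TR',480.4,137.3),('wrist','BL',320.4,255.4),('wrist','BR',469.2,267.7),('wrist','S',411.2,224.2),
('wrist','c1',353.1,160),('wrist','c2',448,160),('side','S',309.7,238.3),('side','c2',289.7,243.3),('side','c1',318,257),
('side','TR',277.7,242.5),('side','TL',325,266.7),('side','BR',297,224.5),('scene','S',323.5,246.7),('scene','c1',342.2,236.7),('scene','c2',341,254)]
def pts(p):
    x,y,yaw,t,h,a,b,c,d=p
    L=dict(TL=(-.055,.045),TR=(.055,.045),BL=(-.055,-.045),BR=(.055,-.045),S=(.012,-.016),c1=(a,b),c2=(c,d))
    Rm=R.from_euler('ZY',[yaw,-t]).as_matrix()
    return {k:np.array([x,y,.07])+Rm@np.array([u,v,h]) for k,(u,v) in L.items()},Rm
def res(p):
    P,_=pts(p);return np.ravel([proj(C[n],P[k])[0]-(u,v) for n,k,u,v in obs])
r=least_squares(res,[.53,0,0,.35,.015,-.03,.03,.03,.03],loss='soft_l1')
P,Rm=pts(r.x);print(r.x.round(4));print(res(r.x).reshape(-1,2).round(1).tolist())
print('spot',P['S'],'n',Rm[:,2])
for n in C: print(n, 'mm/px ok', proj(C[n],[P['S']]))
print('ring tri',tri([(C['scene'],(323.5,246.7)),(C['side'],(309.7,238.3)),(C['wrist'],(411.2,224.2))]))
print('disc',onz(C['scene'],(437.5,238),.014),onz(C['side'],(292,371),.014))
print('gtop',onz(C['scene'],(233.5,195.7),.145),onz(C['side'],(386.3,175),.145))
so=[('scene',1,218,219.5),('scene',2,257,208),('scene',3,242.5,227.5),('side',1,362.3,208.8),('side',2,386.3,221.3),('side',3,405.5,205.8)]
for n,_,u,v in so: print(n,onz(C[n],(u,v),.065).round(4))
E
python3 fit.py
```

```text
[ 0.5797  0.01    0.0062  0.2875  0.0044 -0.0303  0.0282  0.0347  0.0298]
[[-1.4, -0.3], [0.8, -0.1], [-0.1, 0.1], [1.0, 0.2], [-0.5, -0.1], [-0.1, -0.1], [-0.1, -0.2], [-0.1, 0.1], [0.1, 0.2], [0.0, 0.3], [-0.1, 0.1], [0.2, 0.2], [1.3, -0.6], [-1.1, 0.3], [-1.0, 0.9], [-1.4, 1.2]]
spot [ 0.59002461 -0.00593478  0.07761605] n [-0.28353292 -0.00176163  0.95896089]
scene mm/px ok [[322.40254841 247.01988752]]
side mm/px ok [[309.59231918 238.42104862]]
wrist mm/px ok [[410.66269131 224.06886463]]
ring tri (array([ 0.58952322, -0.00443767,  0.0791244 ]), [np.float64(0.48648027834563573), np.float64(0.28307499439705813), np.float64(1.8303694241788544)])
disc [0.48676589 0.29288925 0.014     ] [0.47046745 0.29616405 0.014     ]
gtop [ 0.50916616 -0.24237536  0.145     ] [ 0.50771198 -0.24532319  0.145     ]
scene [ 0.5355 -0.2888  0.065 ]
scene [ 0.4866 -0.1941  0.065 ]
scene [ 0.5515 -0.2202  0.065 ]
side [ 0.5519 -0.2085  0.065 ]
side [ 0.4775 -0.1688  0.065 ]
side [ 0.4625 -0.266   0.065 ]
```

```bash
python3 - <<'E'
from h import *
c={n:eyes.capture(n) for n in ['scene','side']}
for n,k,z in [('scene',(238,161),.14),('scene',(197.5,178),.14),('scene',(264,231),.14),('scene',(241,191),0),('scene',(204,208),0),('side',(415,166),.14),('side',(434,183),.14),('side',(333,186),.14)]:
    print(n,k,onz(c[n],k,z).round(3))
for n in c: print(n,(-R.from_rotvec(np.ravel(c[n]['rvec'])).as_matrix().T@np.ravel(c[n]['tvec'])).round(2))
# disc ellipse
for n,(u,v) in [('scene',(437,238)),('side',(292,371))]:
    im=c[n]['pixels'][v-40:v+40,u-50:u+50];cv2.imwrite(f'pics/d_{n}.png',cv2.resize(im[:,:,::-1],None,fx=4,fy=4,interpolation=2))
    for m in eyes.silhouettes(n,'zero_disc'): 
        ys,xs=np.where(m['region']);print(n,m['score'],xs.min(),xs.max(),ys.min(),ys.max())
a=cv2.imread('pics/d_scene.png');b=cv2.imread('pics/d_side.png');cv2.imwrite('pics/d.png',np.hstack([a,b]))
E
```

```text
scene (238, 161) [ 0.395 -0.255  0.14 ]
scene (197.5, 178) [ 0.463 -0.347  0.14 ]
scene (264, 231) [ 0.599 -0.149  0.14 ]
scene (241, 191) [ 0.393 -0.264  0.   ]
scene (204, 208) [ 0.464 -0.355  0.   ]
side (415, 166) [ 0.466 -0.343  0.14 ]
side (434, 183) [ 0.396 -0.254  0.14 ]
side (333, 186) [ 0.6   -0.146  0.14 ]
scene [1.28 0.07 1.3 ]
side [0.16 0.81 0.58]
scene 0.58 425 446 225 244
side 0.88 273 309 357 387
```

View pics/d.png

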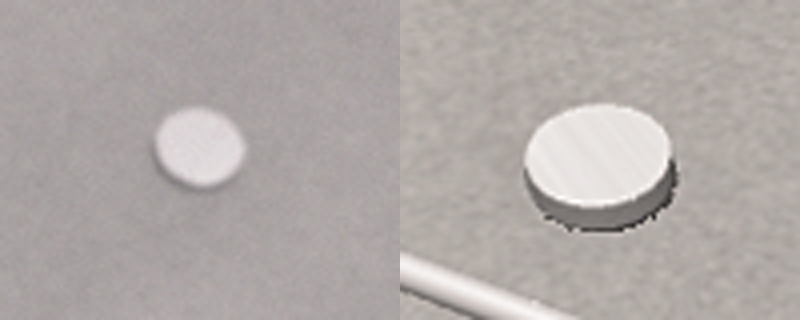

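```bash
python3 - <<'E'
from h import *
c={n:eyes.capture(n) for n in ['scene','side']}
print(onz(c['scene'],(437,234.5),.014),onz(c['side'],(291.5,369.7),.014))
E
```

```text
[0.47591781 0.29136543 0.014     ] [0.47261863 0.29389389 0.014     ]
```

step_arm:
  commands:
    - [20,65,0,-7]
    - [40,130,0,-14]
    - [60,190,0,-21]
    - [75,250,0,-28]
    - [80,275,0,-35]

```text
clock: 2.07
position: [0.5829, -0.1934, 0.2243]
orientation: [3.141, -0.0, 0.605]
ft_force: [0.9, 0.1, 1.2]
width: 1.005
```

step_arm:
  commands:
    - [-10,30,0,-7]
    - [-20,60,0,-14]
    - [-28,80,0,-21]
    - [-28,80,0,-28]
    - [-28,80,0,-35]

```text
clock: 2.48
position: [0.6044, -0.2755, 0.2232]
orientation: [-3.141, -0.0, 1.213]
ft_force: [0.3, 0.8, -0.0]
width: 0.999
```

step_arm:
  commands:
    - [0,0,0,-3]
    - [0,0,0,-3]

```text
clock: 2.65
position: [0.6044, -0.274, 0.2238]
orientation: [-3.141, -0.0, 1.262]
ft_force: [-0.3, 0.2, 0.7]
width: 1.001
```

```bash
python3 - <<'E'
from h import *
c=cap('wrist','w1.png');s=monitor.get_state();print(s['position'],s['orientation'],s['q'])
np.save('w1.npy',np.r_[np.ravel(c['rvec']),np.ravel(c['tvec'])])
print(proj(c,[[.508,-.244,.145],[.508,-.244,.065]]))
for k in ['gauge','stand']: print([(d['point'],d['score']) for d in eyes.mark_of('wrist',k)])
E
```

```text
[ 0.60439982 -0.2737772   0.22401398] [-3.14130002e+00 -4.59027851e-05  1.25993964e+00] [-4.25329624e-01  4.00847974e-01  3.17855985e-01  1.48810030e+00
  1.21770811e-05 -1.14472942e-01]
[[318.89863528  45.93617622]
 [319.15065135  65.51551106]]
[([176.9, 75.4], 0.82), ([320.5, 81.5], 0.81), ([454.9, 152.4], 0.78)]
[]
```

View pics/w1.png

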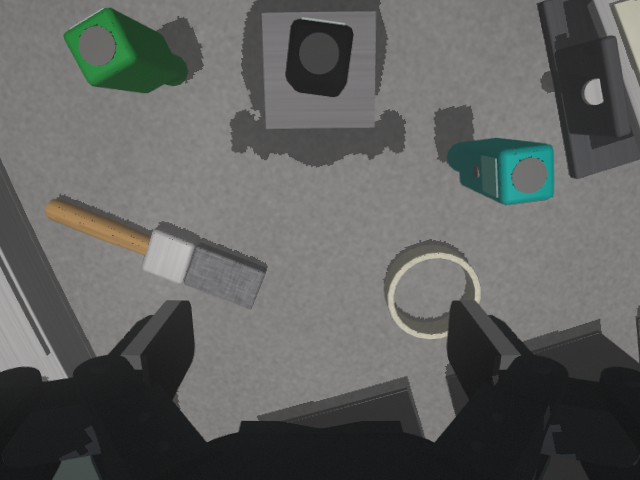

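```bash
python3 - <<'E'
import cv2
w=cv2.imread('pics/w1.png');cv2.imwrite('pics/w1c.png',cv2.resize(w[0:140,240:400],None,fx=4,fy=4,interpolation=2))
E
```

```text
(no output)
```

View pics/w1c.png

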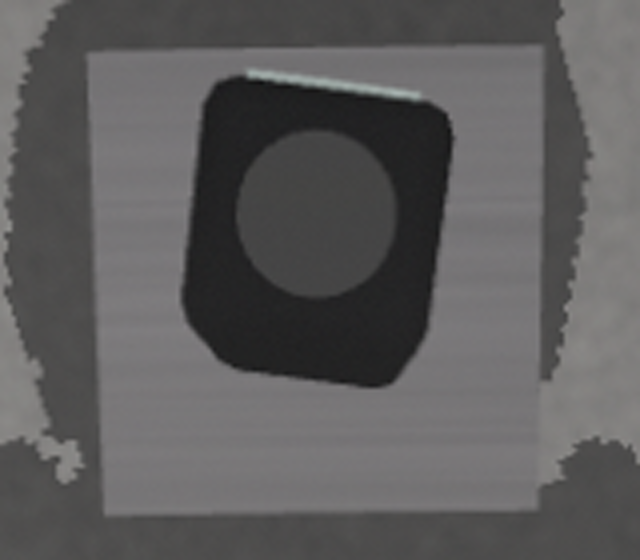

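```bash
python3 - <<'E'
from h import *
c=eyes.capture('wrist');g=onz(c,(319.2,53.3),.145);print(g, onz(c,(240+80+0,70.),.065))
s=monitor.get_state();Rt=R.from_euler('xyz',s['orientation']).as_matrix()
print((Rt.T@(g-s['position'])*1000).round(1))
for u,v in [(88,52),(543,45),(540,510),(104,516)]: print(onz(c,(240+u/4,v/4),.065).round(4))
E
```

```text
[ 0.51146549 -0.24427131  0.145     ] [ 0.51108029 -0.24370462  0.065     ]
[ -0.6 -97.4  79.2]
[ 0.4644 -0.2691  0.065 ]
[ 0.4865 -0.1969  0.065 ]
[ 0.5593 -0.2189  0.065 ]
[ 0.5369 -0.2917  0.065 ]
```

step_arm:
  commands:
    - [0,-32,0,3.7]
    - [0,-64,0,7.4]
    - [-0.6,-97.4,0,7.4]
    - [-0.6,-97.4,0,7.4]
    - [-0.6,-97.4,0,7.4]

```text
clock: 3.27
position: [0.5102, -0.244, 0.2251]
orientation: [3.141, -0.0, 1.131]
ft_force: [0.5, -0.7, 0.8]
width: 1.001
```

step_arm:
  commands:
    - [0,0,30,0]
    - [0,0,60,0]
    - [0,0,85,0]
    - [0,0,101,0]
    - [0,0,101,0]

```text
clock: 3.68
position: [0.5107, -0.2439, 0.1193]
orientation: [-3.136, -0.0, 1.132]
ft_force: [-0.6, -0.4, -0.7]
width: 1.0
```

```bash
python3 - <<'E'
from h import *
c=cap('wrist','w2.png');s=monitor.get_state();print(s['position'],s['orientation'],s['ft_force']);cap('side','s2.png')
E
```

```text
[ 0.51140388 -0.24427896  0.12157981] [-3.13853795e+00 -4.97891886e-05  1.13230805e+00] [-1.57886468 -0.08484402  0.12330434]
```

View pics/w2.png

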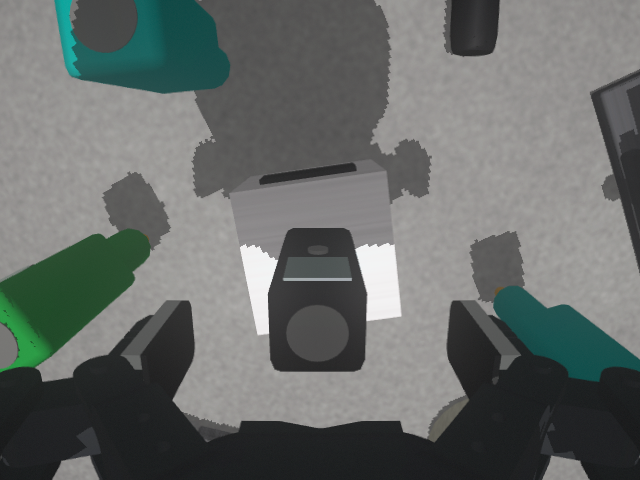

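View pics/s2.png

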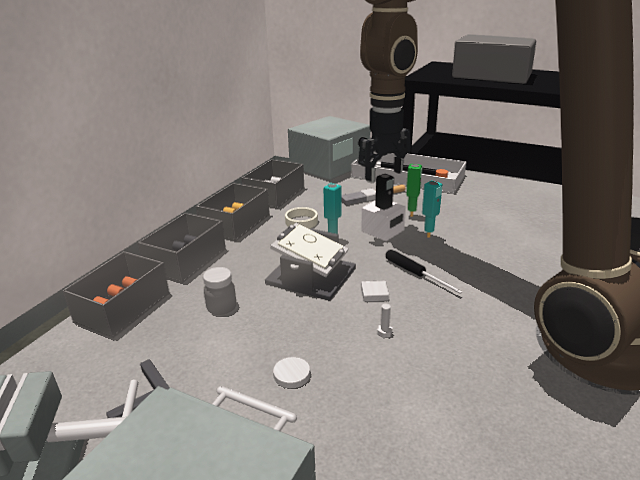

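step_arm:
  commands:
    - [0,0,0,0]
    - [0,0,0,0]
    - [0,0,0,0]
    - [0,0,0,0]
    - [0,0,0,0]
  grip: 0
  squeeze: 40

```text
clock: 4.2
position: [0.5119, -0.2449, 0.1243]
orientation: [3.14, 0.0, 1.132]
ft_force: [-0.2, -0.1, 1.3]
width: 0.364
```

step_arm:
  commands:
    - [0,0,0,0]
    - [0,0,0,0]
    - [0,0,0,0]
    - [0,0,0,0]
    - [0,0,0,0]

```text
clock: 4.62
position: [0.5119, -0.2449, 0.1243]
orientation: [3.14, 0.0, 1.132]
ft_force: [-0.4, -1.5, 5.9]
width: 0.365
```

step_arm:
  commands:
    - [0,0,-5,0]
    - [0,0,-15,0]
    - [0,0,-30,0]
    - [0,0,-45,0]
    - [0,0,-60,0]

```text
clock: 5.03
position: [0.5111, -0.2444, 0.1841]
orientation: [-3.141, -0.0, 1.132]
ft_force: [-0.0, -0.6, -1.7]
width: 0.366
```

step_arm:
  commands:
    - [0,0,-20,0]
    - [0,0,-40,0]
    - [0,0,-55,0]
    - [0,0,-55,0]
    - [0,0,-55,0]

```text
clock: 5.45
position: [0.5118, -0.2447, 0.2388]
orientation: [3.14, -0.0, 1.132]
ft_force: [0.4, 1.1, -2.6]
width: 0.36
```

```bash
python3 - <<'E'
from h import *
c=cap('wrist','w3.png');s=monitor.get_state();print(s['position'],s['orientation'],s['ft_force'],s['width']);cap('side','s3.png');cap('scene')
E
python3 -c "
import cv2,numpy as np
a=cv2.imread('pics/w3.png');b=cv2.imread('pics/s3.png')[70:270,290:490]
cv2.imwrite('pics/j3.png',np.hstack([cv2.resize(a,(400,300)),cv2.resize(b,(300,300),interpolation=2)]))"
```

```text
[ 0.51135265 -0.24449767  0.23768049] [-3.14108309e+00 -3.09873601e-05  1.13238163e+00] [ 0.24087764 -0.66276753 -1.93184179] 0.36155655025935907
```

View pics/j3.png

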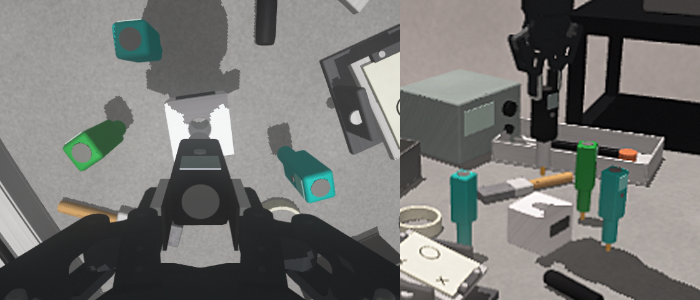

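step_arm:
  commands:
    - [10,-6,-20,0]
    - [40,-22,-40,0]
    - [70,-39,-40,0]
    - [100,-56,-40,0]
    - [130,-72,-40,0]

```text
clock: 6.02
position: [0.5007, -0.095, 0.2774]
orientation: [-3.14, 0.0, 1.131]
ft_force: [0.7, 0.3, -1.2]
width: 0.362
```

step_arm:
  commands:
    - [30,-17,0,0]
    - [60,-33,0,0]
    - [90,-50,0,0]
    - [120,-67,0,0]
    - [150,-83,0,0]

```text
clock: 6.43
position: [0.4889, 0.0763, 0.2771]
orientation: [-3.14, 0.001, 1.132]
ft_force: [1.5, 0.1, -1.8]
width: 0.365
```

step_arm:
  commands:
    - [30,-17,0,0]
    - [60,-33,0,0]
    - [90,-50,0,0]
    - [120,-67,0,0]
    - [150,-83,0,0]

```text
clock: 6.85
position: [0.4775, 0.2473, 0.277]
orientation: [-3.14, 0.002, 1.133]
ft_force: [1.3, 0.4, -2.4]
width: 0.362
```

step_arm:
  commands:
    - [20,-11,0,0]
    - [40,-23,0,0]
    - [40,-23,0,0]
    - [40,-23,0,0]

```text
clock: 7.18
position: [0.474, 0.2925, 0.2766]
orientation: [-3.14, 0.003, 1.135]
ft_force: [0.3, -0.9, -2.0]
width: 0.36
```

```bash
python3 - <<'E'
from h import *
s=monitor.get_state();print(s['position'],s['orientation'],s['ft_force'],s['width'])
Rt=R.from_euler('xyz',s['orientation']).as_matrix()
print(Rt.T@(np.array([.4743,.2927,.014+.119])-s['position'])*1000)
cap('side','s4.png');cap('scene','sc4.png')
E
python3 -c "
import cv2,numpy as np
a=cv2.imread('pics/sc4.png')[130:280,350:550];b=cv2.imread('pics/s4.png')[200:420,180:400]
cv2.imwrite('pics/j4.png',np.hstack([cv2.resize(a,(400,300)),cv2.resize(b,(300,300),interpolation=2)]))"
```

```text
[0.47401357 0.29250821 0.27660175] [-3.14028620e+00  2.51855116e-03  1.13464808e+00] [ 0.25027149 -0.94049744 -2.00368502] 0.3604743751749326
[  0.6565066    0.36619633 143.60019698]
```

View pics/j4.png

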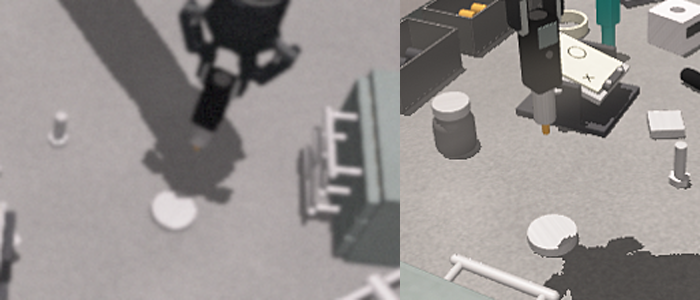

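step_arm:
  commands:
    - [0,0,35,0]
    - [0,0,70,0]
    - [0,0,100,0]
    - [0,0,122,0]
    - [0,0,122,0]

```text
clock: 7.7
position: [0.4724, 0.2889, 0.1512]
orientation: [-3.137, 0.007, 1.13]
ft_force: [-0.5, -0.0, -2.0]
width: 0.361
```

```bash
python3 - <<'E'
from h import *
s=monitor.get_state();print(s['position'],s['orientation'],s['ft_force'],s['width'])
c=cap('wrist','w5.png');a=cap('side','s5.png');b=cap('scene','sc5.png')
for n,x in [('side',a),('scene',b)]:
    print(n,proj(x,[[.4743,.2927,.014],[*s['position'][:2],s['position'][2]-.119]]),eyes.mark_of(n,'gauge_tip')[:1])
E
python3 -c "
import cv2,numpy as np
a=cv2.imread('pics/sc5.png')[190:265,390:490];b=cv2.imread('pics/s5.png')[270:420,200:400]
cv2.imwrite('pics/j5.png',np.hstack([cv2.resize(a,(400,300),interpolation=2),cv2.resize(b,(400,300),interpolation=2)]))"
```

```text
[0.47235561 0.28890117 0.15118044] [-3.13722303  0.00708091  1.13049245] [-0.50459635 -0.04896403 -1.95963102] 0.3613541363871396
side [[290.93832457 368.9185341 ]
 [292.57170641 359.32038241]] [{'point': [295.7, 359.8], 'score': 0.57}]
scene [[437.50892122 234.04397691]
 [437.3448155  229.7579338 ]] []
```

View pics/j5.png

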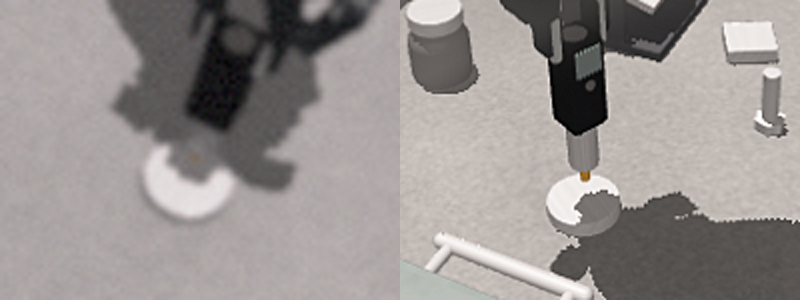

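step_arm:
  commands:
    - [0,0,6,0]
    - [0,0,12,0]
    - [0,0,18,0]
    - [0,0,22,0]
    - [0,0,22,0]

```text
clock: 8.37
position: [0.4743, 0.2917, 0.133]
orientation: [-3.141, 0.001, 1.133]
ft_force: [-0.3, -0.2, -0.6]
width: 0.364
```

step_arm:
  commands:
    - [0,0,0,0]
    - [0,0,0,0]
    - [0,0,0,0]

```text
clock: 8.62
position: [0.4747, 0.2919, 0.1344]
orientation: [3.142, -0.0, 1.132]
ft_force: [0.5, -0.5, -1.5]
width: 0.361
```

Tip is about to touch; press 6 mm more.

step_arm:
  commands:
    - [0,0,2,0]
    - [0,0,4,0]
    - [0,0,6,0]
    - [0,0,7,0]
    - [0,0,7,0]

```text
clock: 9.03
position: [0.4748, 0.2919, 0.1273]
orientation: [3.141, -0.001, 1.132]
ft_force: [-0.3, 0.6, 1.2]
width: 0.363
```

step_arm:
  commands:
    - [0,0,0,0]
    - [0,0,0,0]
    - [0,0,0,0]
    - [0,0,0,0]
    - [0,0,0,0]

```text
clock: 9.45
position: [0.4748, 0.2919, 0.1274]
orientation: [3.141, -0.0, 1.132]
ft_force: [0.4, 0.8, 1.7]
width: 0.36
```

```bash
python3 - <<'E'
from h import *
s=monitor.get_state();print(s['position'],s['orientation'],s['ft_force'],s['width'])
a=cap('side','s6.png');b=cap('scene','sc6.png')
E
python3 -c "
import cv2,numpy as np
a=cv2.imread('pics/sc6.png')[190:265,390:490];b=cv2.imread('pics/s6.png')[300:412,220:370]
cv2.imwrite('pics/j6.png',np.hstack([cv2.resize(a,(400,300),interpolation=2),cv2.resize(b,(400,300),interpolation=2)]))"
```

```text
[0.47480967 0.29189589 0.12738257] [ 3.14142199e+00 -4.14962687e-04  1.13229325e+00] [0.43742149 0.82615263 1.70759799] 0.3595074279990611
```

View pics/j6.png

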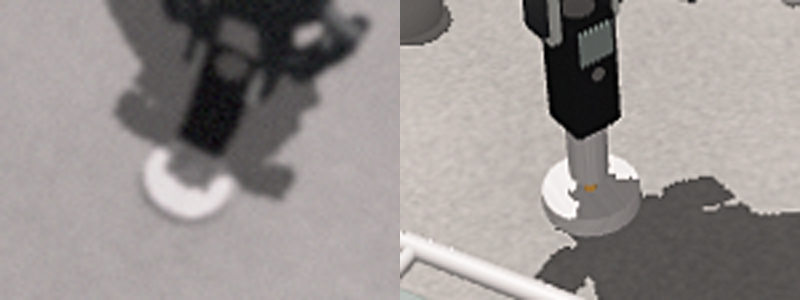

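step_arm:
  commands:
    - [0,0,0,0]
    - [0,0,0,0]
    - [0,0,0,0]
    - [0,0,0,0]
    - [0,0,0,0]

```text
clock: 9.97
position: [0.4747, 0.2919, 0.1273]
orientation: [3.142, -0.0, 1.132]
ft_force: [0.6, 0.4, 2.5]
width: 0.362
```

step_arm:
  commands:
    - [0,0,0,0]
    - [0,0,0,0]
    - [0,0,-5,0]
    - [0,0,-15,0]
    - [0,0,-40,0]

```text
clock: 10.38
position: [0.4726, 0.2904, 0.1646]
orientation: [-3.138, 0.006, 1.132]
ft_force: [0.0, 0.0, -1.2]
width: 0.357
```

```bash
python3 - <<'E'
from h import *
s=monitor.get_state();print(s['position'],s['ft_force'])
# stand +x' face midpoint, normals
yaw=np.radians(73-90);n=np.array([np.cos(yaw),np.sin(yaw)])
print(np.array([.5118,-.2441])+.038*n, n)
E
```

```text
[0.47259167 0.29039245 0.16463712] [ 0.0207039   0.02826684 -1.19826922]
[ 0.54813958 -0.25521012] [ 0.95630476 -0.2923717 ]
```

step_arm:
  commands:
    - [0,0,-40,0]
    - [-10,7,-80,0]
    - [-35,25,-110,0]
    - [-65,47,-125,0]
    - [-95,69,-125,0]

```text
clock: 10.8
position: [0.4975, 0.1758, 0.2971]
orientation: [3.137, -0.004, 1.134]
ft_force: [1.3, -0.3, -2.1]
width: 0.364
```

step_arm:
  commands:
    - [-30,22,0,0]
    - [-60,44,0,0]
    - [-90,65,0,0]
    - [-120,87,0,0]
    - [-150,109,0,0]

```text
clock: 11.22
position: [0.5311, -0.0075, 0.2927]
orientation: [-3.141, 0.001, 1.132]
ft_force: [0.8, -0.0, -1.2]
width: 0.358
```

step_arm:
  commands:
    - [-30,22,0,0]
    - [-60,44,0,0]
    - [-90,65,0,0]
    - [-120,87,0,0]
    - [-150,109,0,0]

```text
clock: 11.63
position: [0.5661, -0.1895, 0.2926]
orientation: [-3.141, 0.0, 1.132]
ft_force: [0.5, 1.7, -1.0]
width: 0.36
```

step_arm:
  commands:
    - [-30,22,0,-4]
    - [-60,44,0,-8.1]
    - [-62,45,0,-8.1]
    - [-62,45,0,-8.1]
    - [-62,45,0,-8.1]

```text
clock: 12.05
position: [0.5807, -0.2627, 0.292]
orientation: [-3.14, -0.001, 1.272]
ft_force: [-0.1, 1.0, -1.6]
width: 0.364
```

```bash
python3 - <<'E'
from h import *
s=monitor.get_state();print(s['position'],s['orientation'],s['ft_force'],s['q'])
Rt=R.from_euler('xyz',s['orientation']).as_matrix()
print(Rt.T@(np.array([.5787,-.2646,.154])-s['position'])*1000)
E
```

```text
[ 0.58072503 -0.26271545  0.29198587] [-3.13998170e+00 -5.41772993e-04  1.27236938e+00] [-0.07004556  1.01821627 -1.62030688] [-4.25000068e-01  3.69220260e-01  4.22598162e-01  1.62584069e+00
  3.34078630e-04 -1.26573834e-01]
[ -2.47140532  -1.15913984 137.98659504]
```

step_arm:
  commands:
    - [-2,0,35,0]
    - [-2,0,70,0]
    - [-2,0,105,0]
    - [-2,0,138,0]
    - [-2,0,138,0]

```text
clock: 12.47
position: [0.5766, -0.2612, 0.1472]
orientation: [-3.13, -0.002, 1.275]
ft_force: [-1.6, 0.7, -1.9]
width: 0.364
```

step_arm:
  commands:
    - [0,-4,0,0]
    - [0,-8,0,0]
    - [0,-12,0,0]
    - [0,-16,0,0]
    - [0,-18,0,0]

```text
clock: 12.88
position: [0.5638, -0.2598, 0.1566]
orientation: [3.138, 0.001, 1.274]
ft_force: [0.4, -0.1, -1.6]
width: 0.362
```

step_arm:
  commands:
    - [0,0,0,0]

```text
clock: 12.97
position: [0.5635, -0.2597, 0.1558]
orientation: [3.139, 0.0, 1.274]
ft_force: [0.8, 0.6, -1.4]
width: 0.362
```

```bash
python3 - <<'E'
from h import *
s=monitor.get_state();print(s['position'],s['orientation'],s['ft_force'],s['q'])
print('D',(s['position'][:2]-[.54814,-.25521])@[.9563,-.2924]*1000)
cap('wrist','w7.png');cap('side','s7.png')
E
python3 -c "
import cv2,numpy as np
a=cv2.imread('pics/w7.png');b=cv2.imread('pics/s7.png')[130:280,300:450]
cv2.imwrite('pics/j7.png',np.hstack([cv2.resize(a,(400,300)),cv2.resize(b,(300,300),interpolation=2)]))"
```

```text
[ 0.56351903 -0.25968883  0.15581935] [3.13940506e+00 2.77850200e-04 1.27354651e+00] [ 0.76525913  0.60432873 -1.4306806 ] [-4.31835893e-01  3.12178603e-01  4.43113069e-02  1.30072393e+00
  1.81950035e-05 -1.34586364e-01]
D 16.016578508527477
```

View pics/j7.png

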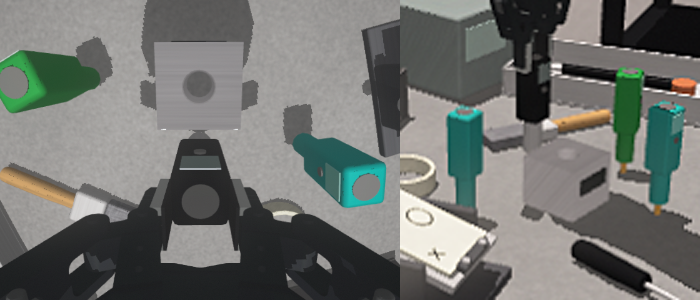

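step_arm:
  commands:
    - [0,-3,0,0]
    - [0,-5,0,0]
    - [0,-7,0,0]
    - [0,-9,0,0]
    - [0,-11,0,0]

```text
clock: 13.48
position: [0.5536, -0.2567, 0.1547]
orientation: [3.14, 0.0, 1.274]
ft_force: [3.6, -1.3, -0.5]
width: 0.362
```

step_arm:
  commands:
    - [0,-3,0,0]
    - [0,-6,0,0]
    - [0,-8,0,0]
    - [0,-10,0,0]
    - [0,-10,0,0]

```text
clock: 13.9
position: [0.5431, -0.2534, 0.1546]
orientation: [3.141, 0.0, 1.274]
ft_force: [2.5, -1.2, 1.3]
width: 0.364
```

```bash
python3 - <<'E'
from h import *
s=monitor.get_state();print(s['position'],s['orientation'],s['ft_force'],s['q'])
print('D',(s['position'][:2]-[.54814,-.25521])@[.9563,-.2924]*1000)
cap('wrist','w8.png');cap('side','s8.png')
E
python3 -c "
import cv2,numpy as np
a=cv2.imread('pics/w8.png');b=cv2.imread('pics/s8.png')[130:280,300:450]
cv2.imwrite('pics/j8.png',np.hstack([cv2.resize(a,(400,300)),cv2.resize(b,(300,300),interpolation=2)]))"
```

```text
[ 0.54310582 -0.25342505  0.15455739] [3.14112220e+00 1.80417097e-04 1.27358771e+00] [ 2.5468399  -1.20360708  1.30200631] [-4.36533151e-01  2.73517481e-01 -1.01090695e-02  1.28667882e+00
 -1.13334688e-04 -1.39324604e-01]
D -5.336109286473787
```

View pics/j8.png

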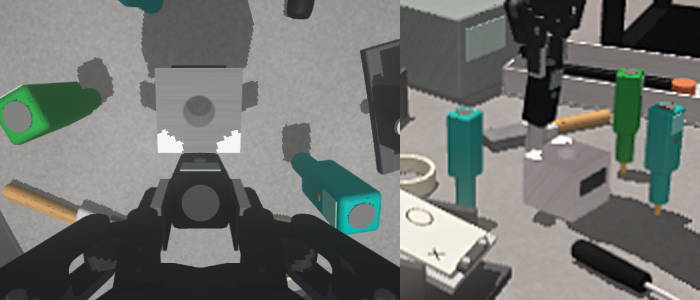

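step_arm:
  commands:
    - [0,-3,0,0]
    - [0,-6,0,0]
    - [0,-9,0,0]
    - [0,-10,0,0]
    - [0,-10,0,0]

```text
clock: 14.42
position: [0.5332, -0.2503, 0.1537]
orientation: [-3.141, -0.0, 1.274]
ft_force: [3.4, -1.0, -2.2]
width: 0.36
```

```bash
python3 - <<'E'
from h import *
s=monitor.get_state();print(s['position'],s['orientation'],s['ft_force'],s['q'])
print('D',(s['position'][:2]-[.54814,-.25521])@[.9563,-.2924]*1000)
E
```

```text
[ 0.53321656 -0.25026055  0.15372267] [-3.14052951e+00 -1.90689025e-04  1.27362997e+00] [ 3.40345833 -0.98107657 -2.20631554] [-4.38841090e-01  2.55538601e-01 -3.54009338e-02  1.28093621e+00
  3.86610776e-05 -1.41674853e-01]
D -15.718500221233768
```

step_arm:
  commands:
    - [0,3,0,0]
    - [0,10,-5,0]
    - [0,20,-40,0]
    - [0,20,-80,0]
    - [0,20,-120,0]

```text
clock: 14.83
position: [0.5516, -0.2556, 0.2737]
orientation: [-3.136, -0.001, 1.274]
ft_force: [1.2, -0.4, -1.4]
width: 0.364
```

step_arm:
  commands:
    - [0,0,0,0]
    - [0,0,0,0]

```text
clock: 15.0
position: [0.5534, -0.2565, 0.2764]
orientation: [3.139, 0.0, 1.274]
ft_force: [0.4, 0.5, -3.4]
width: 0.361
```

```bash
python3 - <<'E'
from h import *
s=monitor.get_state();print(s['position'],s['orientation'],s['ft_force'],s['q'])
cap('wrist','w9.png');cap('side','s9.png')
E
python3 -c "
import cv2,numpy as np
a=cv2.imread('pics/w9.png');b=cv2.imread('pics/s9.png')[70:220,300:450]
cv2.imwrite('pics/j9.png',np.hstack([cv2.resize(a,(400,300)),cv2.resize(b,(300,300),interpolation=2)]))"
```

```text
[ 0.55340515 -0.2564867   0.27639452] [3.13879744e+00 3.72290751e-04 1.27378981e+00] [ 0.44825354  0.53849179 -3.39260787] [-4.34005392e-01  2.99429461e-01  2.91060725e-01  1.55960772e+00
  1.29432816e-05 -1.36999375e-01]
```

View pics/j9.png

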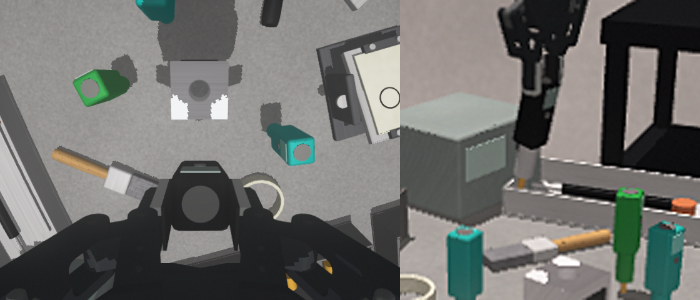

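step_arm:
  commands:
    - [0,0,-25,0]
    - [38,-12,-25,-3]
    - [76,-25,-25,-7]
    - [114,-37,-25,-10]
    - [152,-49,-25,-14]

```text
clock: 15.52
position: [0.5491, -0.0952, 0.2967]
orientation: [-3.137, -0.001, 1.52]
ft_force: [1.0, -0.4, -2.1]
width: 0.36
```

```bash
python3 - <<'E'
from h import *
s=monitor.get_state();print(s['position'],s['orientation'],s['ft_force'],s['q'])
Rt=R.from_euler('xyz',s['orientation']).as_matrix()
print(Rt.T@(np.array([.549,-.0058,.23])-s['position'])*1000, np.degrees(s['orientation'][2]-1.577))
E
```

```text
[ 0.54911605 -0.09518121  0.29668741] [-3.13687772e+00 -6.82465234e-04  1.51958344e+00] [ 0.98671232 -0.40041205 -2.11462392] [-1.71690191e-01  2.06360642e-01  2.15558476e-01  1.58475694e+00
  1.10843092e-04 -1.20479174e-01]
[89.21255086 -4.37660131 66.76968445] -3.2897267476726673
```

step_arm:
  commands:
    - [35,-2,0,-3.4]
    - [70,-3,15,-3.4]
    - [89,-4,40,-3.4]
    - [89,-4,67,-3.4]
    - [89,-4,67,-3.4]

```text
clock: 15.93
position: [0.5472, -0.0061, 0.2246]
orientation: [-3.129, -0.0, 1.58]
ft_force: [-0.5, -0.2, -2.5]
width: 0.364
```

step_arm:
  commands:
    - [0,0,0,0]
    - [0,0,0,0]
    - [0,0,0,0]

```text
clock: 16.18
position: [0.5518, -0.0083, 0.2336]
orientation: [3.14, 0.0, 1.576]
ft_force: [-0.4, -0.5, -0.5]
width: 0.365
```

```bash
cat > tip.py <<'E'
import sys
from h import *
tag=sys.argv[1]
s=monitor.get_state();print(s['position'],s['orientation'],s['ft_force'],s['width'])
w=cap('wrist','w%s.png'%tag);a=cap('side','s%s.png'%tag);b=cap('scene','sc%s.png'%tag)
Rt=R.from_euler('xyz',s['orientation']).as_matrix()
for th in [14,16.5,19]:
    t=np.radians(th);ax=Rt@[0,np.sin(t),np.cos(t)];tip=s['position']+.119*ax
    print(th,tip.round(4),'side tip,top',proj(a,[tip,tip-.14*ax]).round(1).tolist(),'scene',proj(b,[tip]).round(1).tolist())
print('spot',proj(a,[[.59,-.0055,.078]]),proj(b,[[.59,-.0055,.078]]))
for n in ['side','scene','wrist']:print(n,[(np.round(d['point'],1),round(d['score'],2)) for d in eyes.mark_of(n,'gauge_tip')[:2]])
B=cv2.imread('pics/s%s.png'%tag)[100:280,220:400];A=cv2.imread('pics/w%s.png'%tag)
cv2.imwrite('pics/j%s.png'%tag,np.hstack([cv2.resize(B,(540,540),interpolation=2),cv2.resize(A[60:420,220:400],(250,500))[:540] if 0 else cv2.resize(A[100:400,240:400],(260,540))]))
E
python3 tip.py 10
```

```text
[ 0.55182939 -0.00833146  0.23357185] [3.14002445e+00 1.04417344e-04 1.57613926e+00] [-0.39387094 -0.48347424 -0.4833741 ] 0.36495539232948
14 [ 0.5808 -0.0082  0.1182] side tip,top [[313.5, 221.5], [327.7, 160.8]] scene [[322.1, 235.6]]
16.5 [ 0.5858 -0.0082  0.1195] side tip,top [[311.3, 220.4], [328.1, 161.0]] scene [[321.8, 237.0]]
19 [ 0.5907 -0.0081  0.1211] side tip,top [[309.1, 219.3], [328.5, 161.2]] scene [[321.6, 238.4]]
spot [[309.50302458 238.35406783]] [[322.57579613 246.9552756 ]]
side [(array([316.6, 221.5]), 0.53)]
scene []
wrist [(array([24.6, 19.2]), 0.42)]
```

View pics/j10.png

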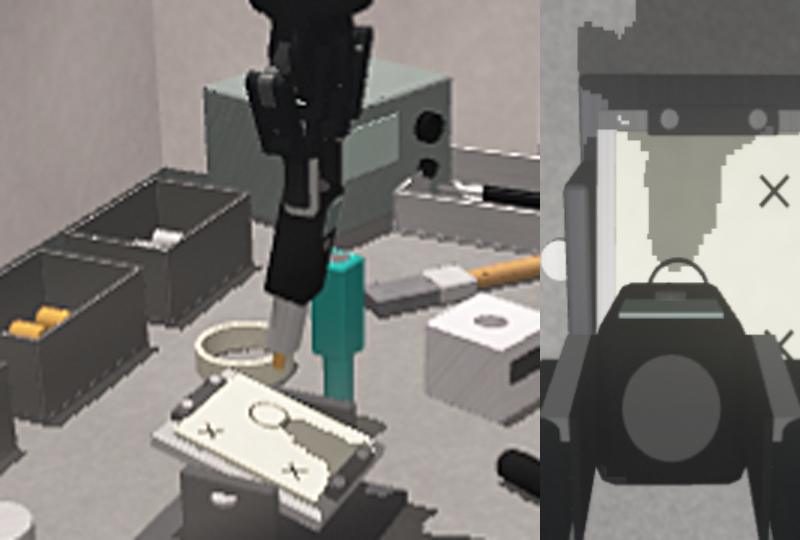

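```bash
python3 -c "
import cv2
b=cv2.imread('pics/s10.png')[140:230,285:350]
cv2.imwrite('pics/z10.png',cv2.resize(b,None,fx=6.5,fy=6.5,interpolation=2))"
```

```text
(no output)
```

View pics/z10.png

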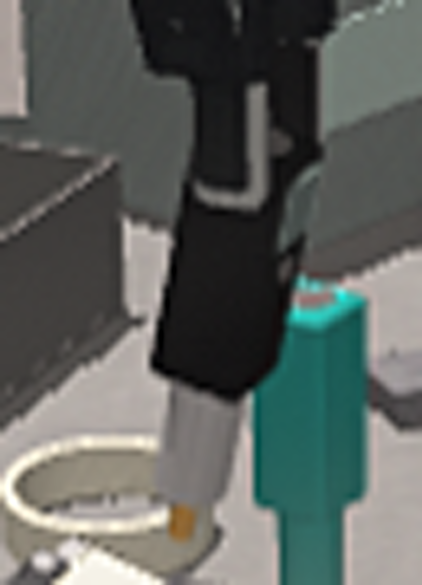

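```bash
cat > fitg.py <<'E'
from h import *
from scipy.optimize import least_squares
def fit(obs,cams,pos,rpy,plunge=0):
    Rt=R.from_euler('xyz',rpy).as_matrix()
    # gauge frame at theta: z axis = -(tool y sin + tool z cos); gauge x~ -? use u=in-plane perp, x=tool x
    def P(p,l):
        th,dy,dz=p;z=-(Rt@[0,np.sin(th),np.cos(th)]);u=Rt@[0,np.cos(th),-np.sin(th)];x=Rt[:,0]
        g=pos+Rt@[0,dy,dz]   # gauge point at z=.119 on axis
        return g+z*(l[2]-.119)+u*l[0]+x*l[1]
    f=lambda p:np.r_[np.ravel([proj(cams[n],P(p,l))[0]-uv for n,l,uv in obs]),p[1:]/.004]
    r=least_squares(f,[.25,0,0],loss='soft_l1')
    print('theta',np.degrees(r.x[0]).round(2),'off',r.x[1:].round(4));print(r.fun[:-2].reshape(-1,2).round(1).tolist())
    tip=P(r.x,(0,0,plunge));print('tip',tip.round(4));return r.x,tip
E
python3 - <<'E'
from fitg import *
m=lambda u,v:(285+u/6.5,140+v/6.5)
h=.016
obs=[('side',(0,0,0),m(180,538)),('side',(0,0,.018),m(190,497)),('side',(h,h,.06),m(150,366)),('side',(-h,h,.06),m(240,400)),('side',(-h,-h,.06),m(280,360))]
c=eyes.capture('side');s=monitor.get_state()
fit(obs,{'side':c},s['position'],s['orientation'])
E
```

```text
theta 12.82 off [ 0.0039 -0.0012]
[[0.2, -1.2], [0.2, -2.2], [-0.6, 0.3], [-0.1, 1.0], [0.6, 1.0]]
tip [ 0.5818 -0.0077  0.1179]
```

```bash
python3 -c "
import cv2,numpy as np
a=cv2.imread('pics/w3.png')[200:400,240:400];b=cv2.imread('pics/w10.png')[200:400,240:400]
cv2.imwrite('pics/z11.png',cv2.resize(np.hstack([a,b]),None,fx=2.5,fy=2.5,interpolation=2))"
```

```text
(no output)
```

View pics/z11.png

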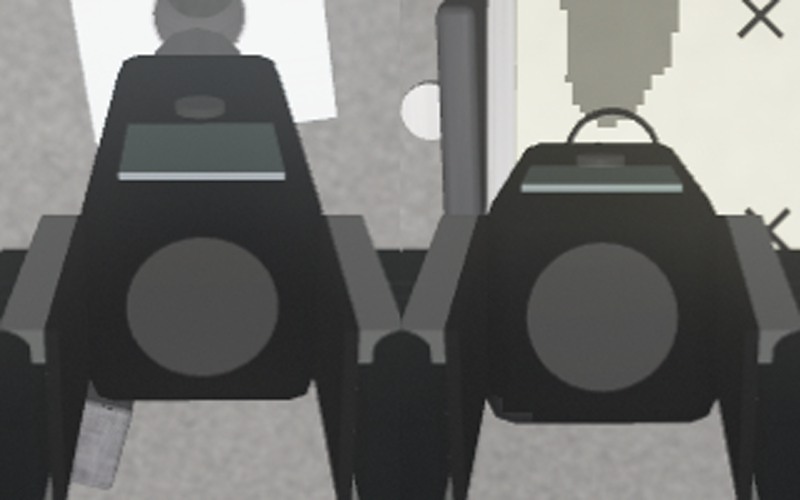

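```bash
python3 - <<'E'
from fitg import *
h=.016
m0=lambda u,v:(240+u/2.5,200+v/2.5)
m1=lambda u,v:(240+(u-400)/2.5,200+v/2.5)
c=eyes.capture('wrist');s=monitor.get_state()
# wrist-camera pose relative to tool is fixed: use the present capture for both
for nm,m,a in [('up',m0,[(202,56),(202,306),(202,399)]),('tilt',m1,[(602,143),(602,317),(602,422)])]:
    obs=[('wrist',l,m(*uv)) for l,uv in zip([(-h,0,.06),(0,0,.14),(h,0,.14)],a)]
    print(nm);fit(obs,{'wrist':c},s['position'],s['orientation'])
E
```

```text
up
theta -0.7 off [0.0037 0.0105]
[[0.5, -0.2], [1.2, -0.9], [1.2, 1.3]]
tip [ 0.5537 -0.0078  0.103 ]
tilt
theta 12.47 off [0.0086 0.0071]
[[0.5, -0.1], [1.3, -1.3], [1.3, 1.4]]
tip [ 0.5857 -0.0076  0.1093]
```

step_arm:
  commands:
    - [0,0,-35,0]
    - [-15,0,-67,0]
    - [-50,0,-67,4]
    - [-88,0,-67,8]
    - [-126,0,-67,12]

```text
clock: 17.0
position: [0.5524, -0.1345, 0.3002]
orientation: [3.14, 0.0, 1.366]
ft_force: [0.5, -0.0, -1.6]
width: 0.363
```

step_arm:
  commands:
    - [-38,-8,0,3]
    - [-76,-17,0,5.3]
    - [-118,-26,0,5.3]
    - [-118,-26,0,5.3]
    - [-118,-26,0,5.3]

```text
clock: 17.42
position: [0.5019, -0.246, 0.2992]
orientation: [-3.142, -0.0, 1.271]
ft_force: [0.8, 0.3, -1.1]
width: 0.36
```

```bash
python3 - <<'E'
from h import *
s=monitor.get_state();print(s['position'],s['orientation'],s['ft_force'],s['clock'])
Rt=R.from_euler('xyz',s['orientation']).as_matrix()
print(Rt.T@(np.array([.5534,-.2568,.154])-s['position'])*1000)
E
```

```text
[ 0.50187452 -0.24597122  0.29922483] [-3.14158028e+00 -6.35329385e-05  1.27113979e+00] [ 0.83643858  0.29447086 -1.11565528] 17.4167
[  4.85446456  52.4277676  145.22449313]
```

step_arm:
  commands:
    - [4,30,0,0]
    - [5,54,0,0]
    - [5,54,35,0]
    - [5,54,70,0]
    - [5,54,105,0]

```text
clock: 17.83
position: [0.5576, -0.2537, 0.1932]
orientation: [3.14, -0.0, 1.278]
ft_force: [0.4, -0.7, -1.9]
width: 0.36
```

step_arm:
  commands:
    - [0,0,25,0]
    - [0,0,40,0]
    - [0,0,40,0]
    - [0,0,40,0]

```text
clock: 18.17
position: [0.5561, -0.2535, 0.1538]
orientation: [-3.14, -0.0, 1.277]
ft_force: [-1.1, 0.0, -1.1]
width: 0.361
```

```bash
python3 - <<'E'
from h import *
s=monitor.get_state();print(s['position'],s['orientation'],s['ft_force'],s['clock'])
print('D',(s['position'][:2]-[.54814,-.25521])@[.9563,-.2924]*1000)
E
```

```text
[ 0.55605052 -0.25345952  0.15380654] [-3.13989270e+00 -4.85765606e-04  1.27709756e+00] [-1.05186188  0.00750065 -1.05297596] 18.1667
D 7.052988693237518
```

step_arm:
  commands:
    - [0,-6,0,0]
    - [0,-12,0,0]
    - [0,-16,0,0]
    - [0,-19,0,0]
    - [0,-22,0,0]

```text
clock: 18.58
position: [0.5348, -0.2485, 0.1552]
orientation: [3.14, 0.0, 1.275]
ft_force: [1.3, -0.3, -1.9]
width: 0.359
```

step_arm:
  commands:
    - [0,-2,0,0]
    - [0,-4,0,0]
    - [0,-6,0,0]
    - [0,-8.5,0,0]
    - [0,-8.5,0,0]

```text
clock: 19.0
position: [0.5269, -0.2461, 0.1545]
orientation: [3.141, 0.0, 1.275]
ft_force: [2.8, -1.2, -0.8]
width: 0.365
```

step_arm:
  commands:
    - [0,3,0,0]
    - [0,10,-5,0]
    - [0,28,-40,0]
    - [0,28,-80,0]
    - [0,28,-120,0]

```text
clock: 19.42
position: [0.5525, -0.2535, 0.2735]
orientation: [-3.136, -0.001, 1.276]
ft_force: [1.4, -1.1, -0.0]
width: 0.364
```

step_arm:
  commands:
    - [0,0,-25,0]
    - [0,0,-25,0]

```text
clock: 19.58
position: [0.5543, -0.2545, 0.3051]
orientation: [3.135, 0.001, 1.275]
ft_force: [0.0, -0.6, -1.3]
width: 0.363
```

```bash
python3 - <<'E'
from h import *
s=monitor.get_state();print(s['position'],s['orientation'],s['ft_force'],s['clock'])
cap('wrist','w12.png')
Rt=R.from_euler('xyz',s['orientation']).as_matrix()
print(Rt.T@(np.array([.549,-.0058,.30])-s['position'])*1000, np.degrees(s['orientation'][2]-1.577))
b=cv2.imread('pics/w12.png')[200:400,240:400];cv2.imwrite('pics/z12.png',cv2.resize(b,None,fx=2.5,fy=2.5,interpolation=2))
E
```

```text
[ 0.5542627  -0.2544747   0.30506592] [3.13506837e+00 1.08511578e-03 1.27544307e+00] [ 0.01152215 -0.56871148 -1.32155718] 19.5833
[236.3804374  -77.44823895   4.30422565] -17.27793911327086
```

View pics/z12.png

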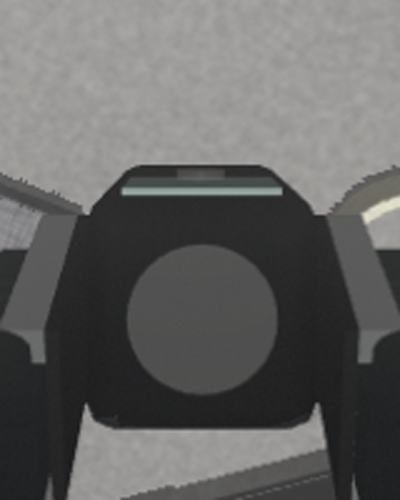

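```bash
python3 - <<'E'
from fitg import *
h=.016
m0=lambda u,v:(240+u/2.5,200+v/2.5)
c=eyes.capture('wrist');s=monitor.get_state()
obs=[('wrist',l,m0(*uv)) for l,uv in zip([(-h,0,.06),(0,0,.14),(h,0,.14)],[(202,166),(202,319),(202,428)])]
fit(obs,{'wrist':c},s['position'],s['orientation'])
E
```

```text
theta 16.04 off [0.0103 0.0036]
[[-0.1, -0.1], [0.3, -1.1], [0.3, 1.2]]
tip [ 0.5949 -0.2667  0.1815]
```

step_arm:
  commands:
    - [30,-10,0,-3]
    - [68,-22,0,-6]
    - [106,-34,0,-9]
    - [144,-47,0,-12]
    - [182,-60,0,-15]

```text
clock: 20.1
position: [0.5476, -0.0609, 0.2964]
orientation: [-3.137, -0.0, 1.539]
ft_force: [0.4, 0.7, -1.7]
width: 0.364
```

```bash
python3 - <<'E'
from h import *
s=monitor.get_state();print(s['position'],s['orientation'],s['ft_force'],s['clock'])
Rt=R.from_euler('xyz',s['orientation']).as_matrix()
print(Rt.T@(np.array([.548,-.0058,.23])-s['position'])*1000, np.degrees(s['orientation'][2]-1.577))
E
```

```text
[ 0.54759234 -0.06092566  0.29643147] [-3.13654161e+00 -3.54795062e-04  1.53903444e+00] [ 0.40392362  0.73971877 -1.68140004] 20.1
[55.08722639 -1.00748256 66.45695296] -2.1752663104955317
```

step_arm:
  commands:
    - [30,0,0,-2]
    - [55,-1,20,-2]
    - [55,-1,50,-2]
    - [55,-1,66,-2]
    - [55,-1,66,-2]

```text
clock: 20.52
position: [0.5467, -0.0067, 0.2269]
orientation: [-3.131, -0.0, 1.574]
ft_force: [0.1, 0.0, -2.0]
width: 0.359
```

step_arm:
  commands:
    - [0,0,0,0]
    - [0,0,0,0]
    - [0,0,0,0]

```text
clock: 20.77
position: [0.5504, -0.0079, 0.2342]
orientation: [3.14, 0.0, 1.572]
ft_force: [0.3, -0.4, -0.7]
width: 0.361
```

```bash
python3 tip.py 13; python3 -c "
import cv2,numpy as np
b=cv2.imread('pics/s13.png')[150:260,260:370];a=cv2.imread('pics/sc13.png')[200:270,285:355]
cv2.imwrite('pics/z13.png',np.hstack([cv2.resize(b,(440,440),interpolation=2),cv2.resize(a,(350,350),interpolation=2)[:440] if 0 else cv2.copyMakeBorder(cv2.resize(a,(350,350),interpolation=2),0,90,0,0,0)]))"
```

```text
[ 0.55037712 -0.00792636  0.23418609] [3.14039302e+00 6.95959436e-05 1.57150975e+00] [ 0.29762341 -0.39889687 -0.66717006] 0.3609760400400507
14 [ 0.5793 -0.0079  0.1188] side tip,top [[314.1, 221.4], [328.3, 160.7]] scene [[322.3, 234.9]]
16.5 [ 0.5843 -0.0079  0.1201] side tip,top [[311.9, 220.4], [328.7, 160.9]] scene [[322.0, 236.4]]
19 [ 0.5893 -0.0079  0.1217] side tip,top [[309.7, 219.2], [329.1, 161.1]] scene [[321.8, 237.8]]
spot [[309.50302458 238.35406783]] [[322.57579613 246.9552756 ]]
side [(array([309.3, 223.2]), 0.43)]
scene []
wrist [(array([27.5, 23.3]), 0.63)]
```

View pics/z13.png

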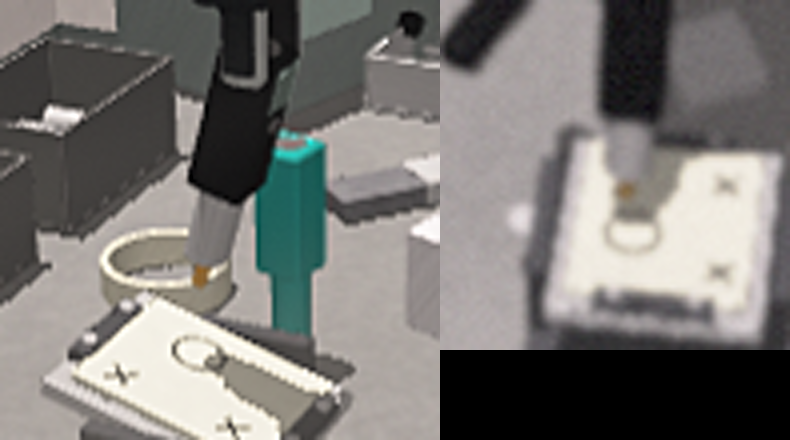

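```bash
python3 - <<'E'
from h import *
a=eyes.capture('side');b=eyes.capture('scene');s=monitor.get_state()
t,e=tri([(a,(310,221.5)),(b,(322.2,238.7))]);r,e2=tri([(a,(309.5,238.3)),(b,(323.7,247.0))])
print(t,e,r,e2)
n=np.array([-.2835,-.0018,.959]);d=r-t;print('d',d*1000,'along -n',-(d@n)*1000,'lateral',(d-(d@n)*n)*1000)
d=np.array([.59,-.0055,.078])-t;print('d',d*1000,'along -n',-(d@n)*1000,'lateral',(d-(d@n)*n)*1000)
print('tip rel tcp',(t-s['position'])*1000,s['position'])
E
```

```text
[ 0.58861245 -0.00706099  0.11684801] [np.float64(0.1510142739593378), np.float64(0.1258364172063367)] [ 0.5895615  -0.00313374  0.07894459] [np.float64(0.3911985608857626), np.float64(0.32345764909495406)]
d [  0.94904383   3.92724698 -37.90342062] along -n 36.62550334227878 lateral [-9.43428637  3.86132107 -2.77956291]
d [  1.38754809   1.56099187 -38.84801274] along -n 37.65142388520681 lateral [-9.28663058  1.4932193  -2.74029723]
tip rel tcp [  38.53372238    0.59008714 -116.57846276] [ 0.55007873 -0.00765108  0.23342648]
```

step_arm:
  commands:
    - [1,-1,7,0]
    - [2,-1.7,14,0]
    - [2,-1.7,20,0]
    - [2,-1.7,26,0]
    - [2,-1.7,28,0]

```text
clock: 21.58
position: [0.5477, -0.0055, 0.2036]
orientation: [-3.14, 0.0, 1.572]
ft_force: [0.2, -0.4, -2.6]
width: 0.361
```

step_arm:
  commands:
    - [0,0,0,0]
    - [0,0,0,0]
    - [0,0,0,0]

```text
clock: 21.83
position: [0.5485, -0.0055, 0.2055]
orientation: [3.141, -0.0, 1.572]
ft_force: [0.3, -0.3, -1.0]
width: 0.36
```

```bash
python3 tip.py 14; python3 -c "
import cv2,numpy as np
b=cv2.imread('pics/s14.png')[190:260,275:345];a=cv2.imread('pics/sc14.png')[215:265,300:350]
cv2.imwrite('pics/z14.png',np.hstack([cv2.resize(b,(420,420),interpolation=2),cv2.resize(a,(350,420),interpolation=2)[:420] if 0 else cv2.copyMakeBorder(cv2.resize(a,(350,350),interpolation=2),0,70,0,0,0)]))"
```

```text
[ 0.54847127 -0.00553548  0.20547414] [ 3.14115660e+00 -7.89471096e-06  1.57219520e+00] [ 0.30615276 -0.28491595 -0.97278408] 0.3603866627664823
14 [ 0.5773 -0.0055  0.09  ] side tip,top [[314.8, 234.5], [328.9, 175.4]] scene [[323.2, 240.2]]
16.5 [ 0.5823 -0.0055  0.0914] side tip,top [[312.6, 233.4], [329.3, 175.6]] scene [[323.0, 241.7]]
19 [ 0.5873 -0.0055  0.093 ] side tip,top [[310.5, 232.3], [329.7, 175.8]] scene [[322.8, 243.0]]
spot [[309.50302458 238.35406783]] [[322.57579613 246.9552756 ]]
side []
scene [(array([436.4, 232.3]), 0.43), (array([337.3, 212.1]), 0.35)]
wrist [(array([ 2.7, 17.1]), 0.54)]
```

View pics/z14.png

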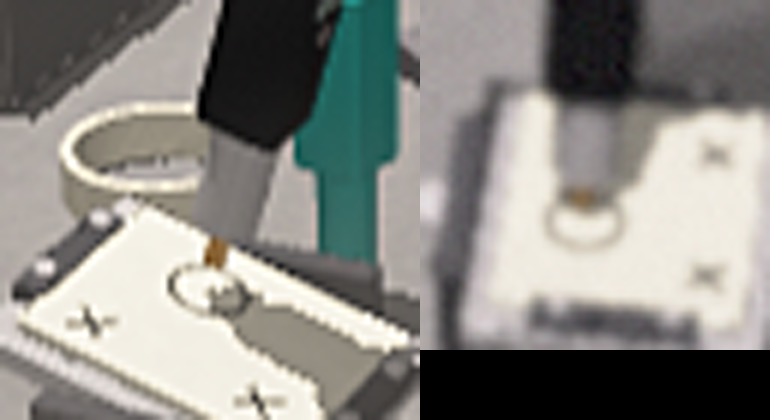

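```bash
python3 - <<'E'
from h import *
a=eyes.capture('side');b=eyes.capture('scene');s=monitor.get_state()
t,e=tri([(a,(310.5,234.5)),(b,(323.1,244))]);r,e2=tri([(a,(309.6,238.3)),(b,(323.5,246.7))])
print(t,e,r,e2)
n=np.array([-.2835,-.0018,.959])
for r in (r,np.array([.59,-.0055,.078])):
    d=r-t;print('d',d*1000,'along -n',-(d@n)*1000,'lateral',(d-(d@n)*n)*1000)
t2=s['position']+np.array([38.5,.6,-116.6])/1000;d=r-t2;print(t2,'along -n',-(d@n)*1000,'lateral',(d-(d@n)*n)*1000)
E
```

```text
[ 0.58701249 -0.00467818  0.08814537] [np.float64(0.05097798357588862), np.float64(0.042170642432567046)] [ 0.58915742 -0.00350113  0.07905946] [np.float64(0.2164055177617576), np.float64(0.17892448244769044)]
d [ 2.1449312   1.17705615 -9.08591632] along -n 9.32360044961518 lateral [-0.49830953  1.16027367 -0.14458349]
d [  2.98751485  -0.82181534 -10.14537493] along -n 10.574895754307335 lateral [-0.0104681  -0.84085015 -0.00404991]
[ 0.58685494 -0.00494166  0.08871327] along -n 11.164648227991433 lateral [-0.02012165 -0.57843579 -0.00637642]
```

step_arm:
  commands:
    - [0,0.9,3,0]
    - [0,1.7,6,0]
    - [0,2.5,8.5,0]
    - [0,3.1,10.5,0]
    - [0,3.7,12.5,0]

```text
clock: 22.65
position: [0.552, -0.0055, 0.1925]
orientation: [-3.141, -0.0, 1.572]
ft_force: [-1.0, 1.0, 0.3]
width: 0.357
```

step_arm:
  commands:
    - [0,0,0,0]
    - [0,0,0,0]
    - [0,0,0,0]

```text
clock: 22.9
position: [0.552, -0.0055, 0.1929]
orientation: [3.141, 0.0, 1.572]
ft_force: [-1.0, 0.0, -0.5]
width: 0.365
```

```bash
cat > z.py <<'E'
import sys
from h import *
t=sys.argv[1]
s=monitor.get_state();print(s['position'],s['orientation'],s['ft_force'],s['clock'])
cap('side','s%s.png'%t);cap('scene','sc%s.png'%t);cap('wrist','w%s.png'%t)
b=cv2.imread('pics/s%s.png'%t)[190:260,275:345];a=cv2.imread('pics/sc%s.png'%t)[215:265,300:350]
cv2.imwrite('pics/z%s.png'%t,np.hstack([cv2.resize(b,(420,420),interpolation=2),cv2.copyMakeBorder(cv2.resize(a,(350,350),interpolation=2),0,70,0,0,0)]))
E
python3 z.py 15
```

```text
[ 0.55197558 -0.0055434   0.19294037] [3.14143062e+00 1.19529473e-06 1.57216467e+00] [-0.96272028  0.00972535 -0.47384661] 22.9
```

View pics/z15.png

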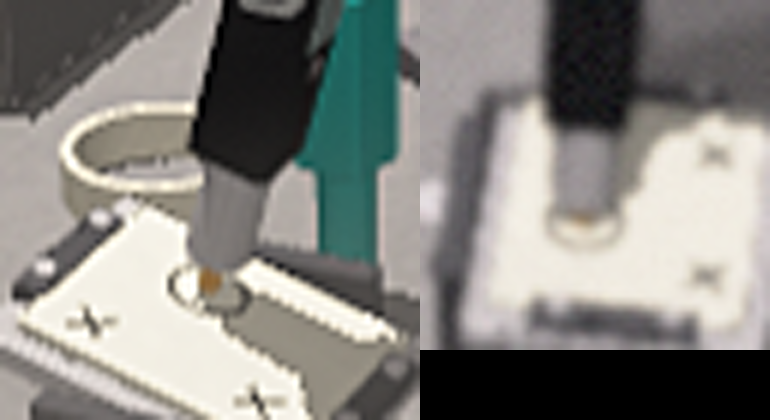

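step_arm:
  commands:
    - [0,0.4,1.2,0]
    - [0,0.7,2.4,0]
    - [0,1.0,3.5,0]
    - [0,1.0,3.5,0]
    - [0,1.0,3.5,0]

```text
clock: 23.47
position: [0.553, -0.0055, 0.1892]
orientation: [-3.142, 0.0, 1.572]
ft_force: [-1.4, 0.4, 1.6]
width: 0.363
```

step_arm:
  commands:
    - [0,0,0,0]
    - [0,0,0,0]

```text
clock: 23.63
position: [0.553, -0.0055, 0.1893]
orientation: [3.142, 0.0, 1.572]
ft_force: [-1.7, 0.2, 1.4]
width: 0.359
```

step_arm:
  commands:
    - [0,0,0,0]
    - [0,0,0,0]

```text
clock: 23.8
position: [0.553, -0.0055, 0.1893]
orientation: [3.142, 0.0, 1.572]
ft_force: [-1.1, -0.1, 1.7]
width: 0.363
```

```bash
python3 z.py 16; python3 - <<'E'
from h import *
for i in range(6):
    eyes.capture('side');print(monitor.get_state()['ft_force'].round(2))
b=cv2.imread('pics/w16.png')[200:400,240:400];cv2.imwrite('pics/z17.png',cv2.resize(b,None,fx=2.5,fy=2.5,interpolation=2))
E
```

```text
[ 0.55300293 -0.00552986  0.18925808] [3.14156280e+00 1.25344473e-05 1.57218970e+00] [-1.09372178 -0.10156323  1.73233632] 23.8
[-1.37  0.25  1.87]
[-0.62 -0.15  1.48]
[-1.76 -0.61  2.18]
[-2.13  0.17  1.62]
[-1.19  0.23  1.3 ]
[-1.03 -0.07  1.14]
```

View pics/z16.png

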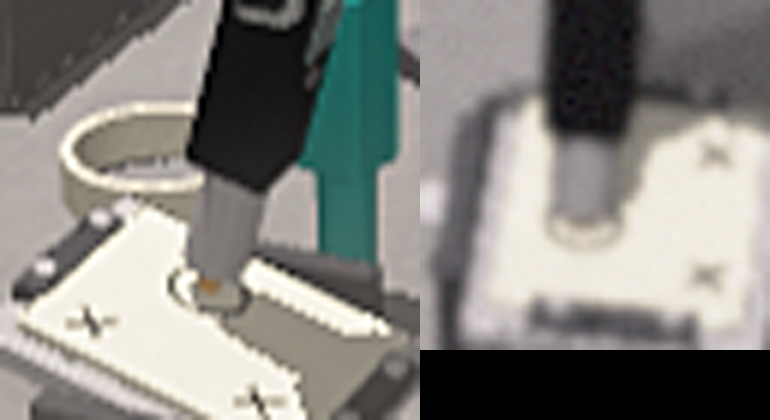

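View pics/z17.png

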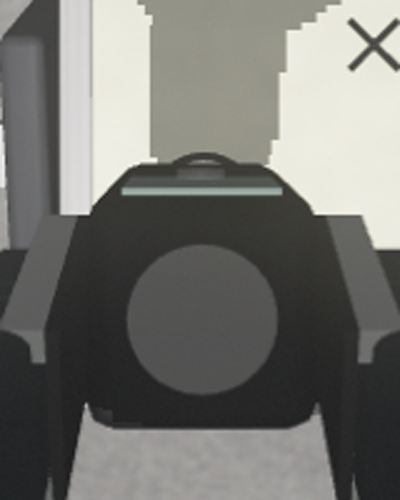

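```bash
python3 -c "
from rig import order
print(order.sign_off())"
```

```text
the job is handed in; nothing more can be done
None
```

I zeroed the gauge on the disc and handed the job in while still pressing it inside the ring on the panel. The hand-in reports no verdict, so the checks below are from my own measurements.

- **Choosing the gauge:** I took the black one in the aluminium block stand and left the green and turquoise look-alikes alone.
- **Zeroing:** I held the gauge upright and pressed it on the middle of the disc for about 1.4 s with about 4 N. The pin was partly in.
- **Tilting the gauge:** The arm moves cannot tilt the tool. I leaned the gauge's nose on the fixed stand's top edge so it swung in the grip.
    - The first push gave about 13°, short of the panel's 16.5°.
    - A second push brought it to about 16–17°.
- **Last checks at the panel:**
    - **Position:** the tip was within about 2 mm of the ring's centre.
    - **Squareness:** the gauge was square to the panel to within about 1–2°.
    - **Force:** it pressed with about 3.7 N along the panel's normal, which puts the pin about 7–8 mm in.
    - **Panel and grip:** the panel had not visibly moved, and the gauge had not slipped in the grip during pressing.
    - **Time:** the clock was at about 24 s of the 48 s allowed.
- **Disagreements:** the camera estimates of the disc and ring centres differed by 2–4 mm, well inside the tolerances. On the way back to the stand I made one move with a sideways sign error. It was high above the stand, touched nothing, and I corrected it.

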